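# Half-open the valve and hold a contact probe on the test pad

### The job

Listen for a leak on the small gas manifold: first turn the valve handle to half open (45 degrees, half-way between closed and fully open). Then take the contact probe out of its stand and hold it upright with its spring tip on the centre of the round test pad (not the square one), pressed gently so that the tip is pushed about half-way in, about 4 N. Finish while still holding it there, with the valve still half open, and leave the other things on the bench where they are.

Things in the scene. Friction and masses are not known exactly. Their poses are not given: they have to be found in the camera images.
- manifold: Fixed gas manifold: aluminium bar 50 x 250 mm on two dark feet, top face 52 mm above the bench, tube fittings at both ends. Origin under its centre at bench level; x across the bar (away from the robot at yaw 0), y along it, z up. Valve at local y = -85 mm (right end seen from the robot); two test pads on its other half, at local y = +20 and +85 mm, in either order.
- valve_handle (a joint): Valve angle (rad): 0 closed (handle points across the bar, to the manifold's -x), grows counter-clockwise seen from above to 1.571 fully open (handle along the bar, to the manifold's -y); half open is 0.785. The handle swings level about the upright valve axis, stays where left, needs 0.15 N m. Three black ticks on the grey dial show closed, half and full.
- valve_axis (a point): Point on the valve's upright axis, 90 mm above the bench, at mid-height of the handle.
- handle_grip (a point): Middle of the handle's black sleeve, 65 mm from the valve axis, 90 mm above the bench. The sleeve is a bar 68 mm long (from 27 to 95 mm from the axis), 14 mm wide, 20 mm high (80 to 100 mm above the bench); under it lie only the grey dial (46 mm radius, top at 55 mm) and the bar.
- round_pad: Round steel test pad on the manifold, 30 mm across, 10 mm high; fixed. Origin at the centre of its underside, 52 mm above the bench.
- round_pad_spot (a point): The marked spot: centre of the round pad's level top face, 62 mm above the bench, with an engraved 12 mm ring and a centre point.
- square_pad: Square steel pad on the manifold, 27 x 27 x 10 mm, fixed, with the same engraving; not the one to probe. Origin at the centre of its underside.
- probe_stand: Fixed stand: upright grey block 52 x 52 mm, 66 mm high, on an 80 x 80 x 7 mm foot, with a 17 mm hole, 58 mm deep, down the middle of its top. Origin under its centre at bench level, z up. It holds the probe upright at the start.
- probe: Loose contact probe, 150 g, upright in its stand. Origin on its axis at the underside of its steel shoulder (30 mm across, 6 mm high), which rests on the stand 66 mm above the bench; z up its axis. Above: round black grip 24 mm across, z = 6 to 72 mm, then a stub to 78 mm. Below: 12 mm nose to z = -30 mm, then thin spring tip to z = -50 mm; lift over 50 mm to clear the stand.
- plunger (a joint): How far the probe's spring tip is pushed in (m): 0 free, 0.012 fully in. The spring gives 1 N at first touch and 0.5 N per mm more: 4 N at half-way (0.006).
- probe_tip (a point): End of the probe's spring tip (a 7 mm ball end) on the probe's axis, 50 mm below the shoulder when free; it moves up with the tip as it is pushed in.
- marker: Capped marker pen, 135 mm long, 17 mm thick, lying in front of the manifold. Loose bystander; leave alone. Origin at the centre of its underside.
- screwdriver: Screwdriver with a 24 mm thick handle, 165 mm long, lying near the front right. Loose bystander; leave alone. Origin at the centre of its underside.
- timer: Flat square digital timer, 62 x 62 x 19 mm, lying behind the manifold. Loose bystander; leave alone. Origin at the centre of its underside.
- fittings_dish: Clear round dish of small fittings, 60 mm across, 14 mm high, behind the manifold. Loose bystander; leave alone. Origin at the centre of its underside.
- vial_2: Small capped glass vial, 12 mm across, 32 mm high, standing beside the computer mouse. Loose bystander; leave alone. Origin at the centre of its underside.
- syringe_filter_1: Small white round syringe filter, 27 mm across, 24 mm high, right of the manifold. Loose bystander; leave alone. Origin at the centre of its underside.

How it is judged:
By the outcome, as a careful person would: the job done as asked, in the order asked, and still so for the second after the job is handed in, while the arm keeps its last pose, push and grip.
It also fails if it takes over 51 s, if anything falls off the work surface, if the arm or the gripper's body presses on something with over 40 N, if the wrist force passes 120 N, or if a joint passes its speed limit or range.

### The arm

A 6-joint arm with a two-finger parallel gripper is mounted at the origin on a cart in front of the work surface, level with it; the furniture and walls round the work are solid. World frame = base frame: x ahead of the robot, y to its left, z up, the work surface at z = 0. Lengths are in mm, angles in degrees, forces in N, time in s.
With the tool pointing down it reaches from about 300 to 875 mm from the base axis. Payload 4.2 kg.
Tool frame: the origin (TCP) lies midway between the tips of the shut fingers; the grasp point (between the pads) lies robot.tcp_to_grasp behind it (robot.tcp_to_grasp is the distance from the TCP to the grasp point, in mm); z points along the fingers, y is the line along which they close (so a half turn about z gives the same grasp; the last joint's range is limited). The gripper opens to 85 mm and grips with 20 to 120 N. Pads are 22 mm wide; open, the fingers measure 114 mm over their backs; the gripper's body (76 mm by 85 mm) begins 54 mm behind the grasp point. The pads swing forward as they close: fully open they stand 13 mm farther back than shut.
Start: joints at [64.687, 18.312, 89.639, -0, 72.044, -1.146], TCP at [235.41, 524.617, 231.338] pointing down, gripper open.
Joint ranges: [-177.97, 177.97], [-48.28, 115.42], [12.27, 149.76], [-77.06, 257.06], [2.81, 150.46], [-146.56, 146.56]. Speed limits (degrees/s): [147.25, 147.25, 180, 180, 180, 180].

### API

Orientations are given as a 3x3 rotation matrix whose columns are the frame's x, y, z axes.
In Python, from rig import robot, vision gives the robot as it stands (robot), with the cameras (vision).
- The arm moves only by the shell command python3 shift.py 'ROWS'. ROWS is rows parted by semicolons, their numbers by spaces, 1 to 12 of them, each of 5 numbers: the finger opening in mm, then dx, dy, dz in mm, then a turn about the tool's z in degrees; each row is the pose to reach, as a shift and turn from the pose commanded when the command began, along the tool's axes at that moment; what a row does not reach only later rows make up. A row lasts 1/8 s, in which the tool goes at most 62.5 mm and 10.7 degrees, less where a joint would pass 70% of its speed; a pose out of reach is approached as far as the arm can. The fingers move at their own pace and stop on an object; the grip force is fixed at half the most. Time passes only in rows, so rows that do not move let the fingers close. It prints the time, the measured TCP pose, the force, the opening and the grip force at its end.
- robot.read_state(): the state, without advancing time (a new reading comes with each control period).
- vision.capture(name): name is "side" or "top"; returns the picture (384x512x3 uint8, red, green, blue); there is no depth.
- vision.camera_params(name): a dict with "fx", "fy", "cx", "cy" (pixels), "D" ([k1, k2, p1, p2, k3] as OpenCV has them; the pictures are not rectified), "cam_to_world" (4x4, takes a point from camera to world coordinates). Camera axes: x right, y down, z forward; pixel columns grow to the right and rows downward; lengths in mm; the calibration is good to about 2 mm. A picture is of the moment at which its call begins. camera_params takes no time and is no camera call.
- robot.close_job(): hands the job in; it is judged then, once.
The state is a dict: "clock": time; "q": joint angles; "qvel": joint speeds; "effort": joint torques, N m; "tcp_pos": TCP position; "orientation": TCP orientation; "wrist_force": force on the tool from outside, world axes, zero at the start; "moment": the same for the moment, N m; "finger_gap": finger opening in mm; "grip_force": force on a finger pad.
Only numpy, scipy, OpenCV 4.12 (cv2) and the standard library are available. Lean on these libraries where they do the work, as an engineer would, in place of code of your own. Each camera call takes 0.05 s, during which the arm holds its last target. There are 200 camera calls.

## Working session

There is one attempt and no reset: what is moved stays moved. The work goes in short steps, Python scripts to look and compute and a shell command to move; the robot and the scene stay as the last step left them, time stands still between calls to the robot, and variables do not carry over. Pictures are saved under pics/ and viewed, at most 10 in all, crops included, and the job is handed in when it is done.

```bash
ls; mkdir -p pics; python3 - <<'E'
from rig import robot, vision
import cv2
for n in("top","side"):
    cv2.imwrite(f"pics/{n}0.png",vision.capture(n)[:,:,::-1]); p=vision.camera_params(n); print(n,p)
print(robot.tcp_to_grasp,robot.read_state())
E
```

```text
pics
rig.py
shift.py
top {'fx': 411.32209471755635, 'fy': 411.32209471755635, 'cx': 249.87782434760186, 'cy': 192.2471714668761, 'D': array([-0.00446903,  0.        ,  0.        ,  0.        ,  0.        ]), 'cam_to_world': array([[-1.24192537e-03, -9.95039644e-01,  9.94714289e-02,
         4.17018113e+02],
       [-9.99657366e-01,  3.83611794e-03,  2.58927574e-02,
        -7.49802212e+01],
       [-2.61459043e-02, -9.94051897e-02, -9.94703473e-01,
         1.25557291e+03],
       [ 0.00000000e+00,  0.00000000e+00,  0.00000000e+00,
         1.00000000e+00]])}
side {'fx': 475.2503974524566, 'fy': 475.2503974524566, 'cx': 255.05655644502022, 'cy': 199.28540304222514, 'D': array([-0.03259592,  0.        ,  0.        ,  0.        ,  0.        ]), 'cam_to_world': array([[-9.27214735e-01, -1.19567977e-01,  3.54931449e-01,
         5.60735758e+01],
       [-3.73510441e-01,  3.65088509e-01, -8.52760418e-01,
         1.04865818e+03],
       [-2.76185560e-02, -9.23262627e-01, -3.83175333e-01,
         5.99873360e+02],
       [ 0.00000000e+00,  0.00000000e+00,  0.00000000e+00,
         1.00000000e+00]])}
18.700000000000003 {'clock': 0.1, 'q': array([ 6.46873889e+01,  1.83484767e+01,  8.96992076e+01, -2.04526708e-04,
        7.20457731e+01, -1.14713404e+00]), 'qvel': array([-0.04436928, -0.06821572, -0.11801361, -0.03989256, -0.12800127,
        0.02313462]), 'effort': array([-4.95953009e-04, -4.16409945e+01, -2.34704661e+01, -3.52935831e-05,
        4.79643364e-03,  1.05145818e-05]), 'tcp_pos': array([235.21637033, 524.21521661, 230.56276297]), 'orientation': array([[-9.12367387e-01,  4.09371798e-01, -6.94334558e-04],
       [ 4.09372386e-01,  9.12366193e-01, -1.47598213e-03],
       [ 2.92619191e-05, -1.63087935e-03, -9.99998670e-01]]), 'wrist_force': array([ 0.34123148,  0.4085972 , -0.73581945]), 'moment': array([-0.00153709,  0.02955575,  0.03002489]), 'grip_force': 0.0, 'finger_gap': 85.38444574176975}
```

View pics/top0.png

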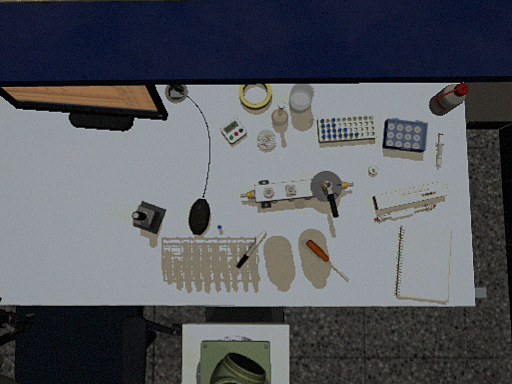

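View pics/side0.png

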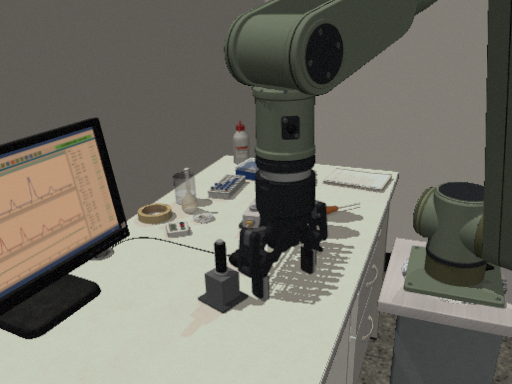

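The top view shows the manifold at about (300,190), with the valve at (326,185) and its handle pointing to (334,212). The probe and stand are at about (148,217). The side view has the gripper in front of the manifold. Next I'll enlarge the relevant areas.

```bash
cat > h.py <<'E'
import numpy as np,cv2
from rig import robot, vision
def ray(n,uv):
    p=vision.camera_params(n);K=np.array([[p['fx'],0,p['cx']],[0,p['fy'],p['cy']],[0,0,1]])
    x=cv2.undistortPoints(np.array([[uv]],float),K,p['D'])[0,0];T=p['cam_to_world']
    return T[:3,3],T[:3,:3]@np.r_[x,1]
def onz(n,uv,z):
    o,d=ray(n,uv);return o+d*(z-o[2])/d[2]
def proj(n,P):
    p=vision.camera_params(n);K=np.array([[p['fx'],0,p['cx']],[0,p['fy'],p['cy']],[0,0,1]]);T=np.linalg.inv(p['cam_to_world'])
    return cv2.projectPoints(np.array([P],float),cv2.Rodrigues(T[:3,:3])[0],T[:3,3],K,p['D'])[0][0,0]
E
python3 - <<'E'
from h import *
im=cv2.imread('pics/top0.png')
a=cv2.resize(im[165:225,235:365],None,fx=6,fy=6,interpolation=cv2.INTER_CUBIC)
b=cv2.resize(im[195:240,125:175],None,fx=5,fy=5,interpolation=cv2.INTER_CUBIC)
c=np.zeros((600,790,3),np.uint8);c[:360,:780]=a;c[365:590,:250]=b
s=cv2.imread('pics/side0.png')[230:310,190:300];c[365:595,260:576]=cv2.resize(s,(316,230))
cv2.imwrite('pics/c.png',c)
print(proj('top',robot.read_state()['tcp_pos']),proj('side',robot.read_state()['tcp_pos']))
for uv,z in(((326,185),95),((268,190),62),((291,190),62),((140,213),144),((334,212),90)):print(uv,onz('top',uv,z))
E
```

```text
[ 18.95969452 307.34594486] [284.14471311 292.47221927]
(326, 185) [ 552.84527397 -260.16067526   95.        ]
(268, 190) [542.75717353 -96.77180001  62.        ]
(291, 190) [ 542.48980853 -163.67908101   62.        ]
(140, 213) [472.53665449 253.33683496 144.        ]
(334, 212) [ 476.66792553 -281.93102245   90.        ]
```

View pics/c.png

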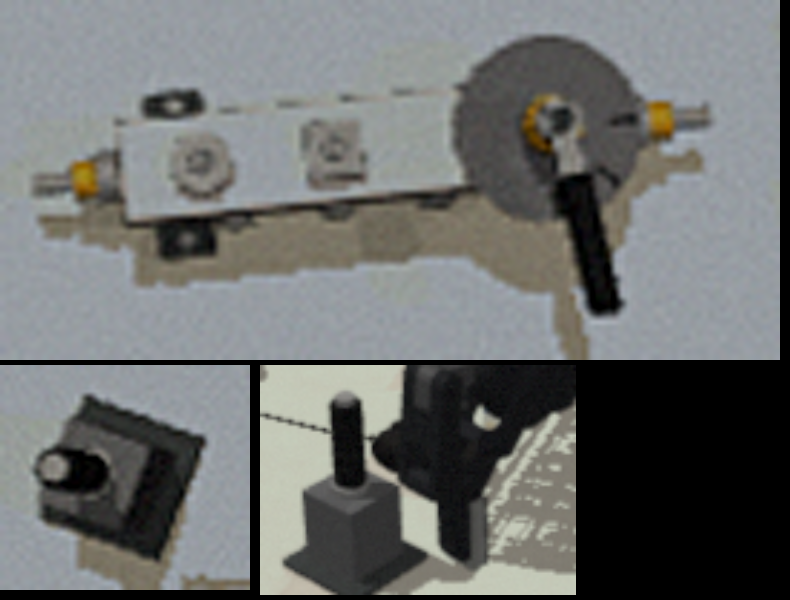

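The enlarged crop shows the round pad on the left at about (268,192) and the square pad at about (291,190). The dial centre is about (326,186), and the black sleeve runs from about (331,195) to (336,216). The probe's stub top is at about (136,215). Next I'll refine these with masks.

```bash
python3 - <<'E'
from h import *
ims=[vision.capture('top').astype(float) for _ in range(4)];im=np.mean(ims,0)
sd=np.mean([vision.capture('side').astype(float) for _ in range(4)],0)
g=im.mean(2);gs=sd.mean(2)
def mask(g,lo,hi,box):
    m=np.zeros(g.shape,np.uint8);x0,y0,x1,y1=box;m[y0:y1,x0:x1]=((g>=lo)&(g<hi))[y0:y1,x0:x1]
    n,l,s,c=cv2.connectedComponentsWithStats(m);i=1+np.argmax(s[1:,4]);return (l==i).astype(np.uint8),c[i],s[i]
m,c,s=mask(g,0,45,(322,188,345,222));print('sleeve',c,s);ys,xs=np.nonzero(m)
sl=onz('top',c,92);print(sl)
m,c,s=mask(g,60,125,(305,165,350,210));print('dial',s)
ct=max(cv2.findContours(m,0,1)[0],key=len);h=cv2.convexHull(ct);e=cv2.minEnclosingCircle(h);print(e,cv2.fitEllipse(h),onz('top',e[0],55))
# pads: dark-ring centroid by edges, crop print
hg=im[...,:].mean(2)
for nm,b in(('round',(258,182,278,202)),('square',(281,181,301,201))):
    # darker than the white bar
    sub=g[b[1]:b[3],b[0]:b[2]];print(nm,np.percentile(sub,[10,50,90]))
    if 1:print(sub.astype(int)[2:18])
# probe side
m,c,s=mask(gs,0,40,(205,235,232,272));print('grip side',c,s)
m,c,s=mask(g,0,45,(132,208,148,224));print('grip top',c,s)
print(g[208:224,128:150].astype(int))
E
```

```text
sleeve [331.80536913 203.02684564] [323 188  15  29 149]
[ 501.91033882 -275.95311427   92.        ]
dial [ 305  171   45   39 1023]
((327.0, 195.0), 25.060028076171875) ((325.6299133300781, 190.70228576660156), (37.855037689208984, 49.1273078918457), 67.23558044433594) [ 528.1345932  -268.87413743   55.        ]
round [ 72.73333333 147.5        159.50833333]
[[136  90  75  72  62  65  75  88 104 125 151 158 154 157 159 162 158 158
  154 157]
 [153 159 166 166 167 168 168 166 165 164 159 156 157 154 154 157 155 155
  156 153]
 [157 157 158 159 158 159 158 158 157 157 153 154 154 158 158 157 155 156
  153 155]
 [155 155 155 154 156 158 146 146 146 139 135 135 141 148 156 157 157 154
  157 154]
 [157 154 157 155 151 154 124 120 128 128 132 131 128 120 141 159 159 156
  157 157]
 [157 157 156 156 154 155 143 131 130 128 121 123 128 124 128 148 158 155
  155 155]
 [156 156 154 153 155 144 134 130 121 100  83  75 109 126 124 147 159 157
  155 157]
 [156 157 153 154 154 138 127 131  89 108 114  89  99 121 124 133 153 155
  158 155]
 [156 155 153 155 156 136 125 132 108 110  91  88 107 123 
[... 2939 characters left out ...]
3   4   8   0   3   5   0   0
   31  94  86  73]
 [153 154 155 164  99  82 120 119 124  87  29   6   5   3   0   1   1   0
   24  80  82  75]
 [151 153 153 157 128  50  10  43  36   4   0   3   0   2   2   0   3   4
   48  53  68  82]
 [155 154 153 158 150  94  34  18  13  11   3   2   1   4   1   6  12  40
   67  48  65  86]
 [150 150 153 157 132  95  83  71  66  58  43  37  30  26  32  49  46  67
   64  43  73  85]
 [153 152 151 160 125  82  78  81  87  86  87  92  71  63  81  85  71  47
   39  43  70  86]
 [153 152 153 162 129  81  70  78  83  83  82  86  63  44  43  46  46  49
   48  44  70  89]
 [154 153 153 159 136  71  33  52  71  77  78  84  64  45  50  46  45  49
   48  46  66  83]]
```

```bash
python3 - <<'E'
from h import *
g=np.mean([vision.capture('top').astype(float) for _ in range(3)],0).mean(2)
R=onz('top',(268.1,191.6),62);S=onz('top',(290.2,189.3),62)
u=(S-R)/np.linalg.norm(S-R);print('R',R,'S',S,np.linalg.norm(S-R))
A=S+u*105;yaw=np.degrees(np.arctan2(u[0],-u[1]));print('axis',A,'yaw',yaw)
m=np.zeros(g.shape,np.uint8);m[194:220,326:342]=(g<40)[194:220,326:342]
n,l,s,c=cv2.connectedComponentsWithStats(m);i=1+np.argmax(s[1:,4]);print(s[i],c[i])
ys,xs=np.nonzero(l==i);r=cv2.minAreaRect(np.c_[xs,ys].astype(np.float32));print(r)
P=onz('top',c[i],97);d=P-A;print('sleeve',P,'dist',np.hypot(*d[:2]),'dir',np.degrees(np.arctan2(d[1],d[0])),'valve',np.degrees(np.arctan2(d[1],d[0]))-yaw-180)
print('gripcorr',A[:2]+65*d[:2]/np.hypot(*d[:2]))
print('stub',onz('top',(135.4,215.1),144),'shoulder est', onz('top',(142.5,216.2),90))
gs=np.mean([vision.capture('side').astype(float) for _ in range(3)],0).mean(2)
print(gs[236:274:2,208:234].astype(int))
t=onz('top',(135.4,215.1),144);print(proj('side',t),proj('side',t-[0,0,78]),proj('side',t-[0,0,72]),proj('top',t-[0,0,72]))
E
```

```text
R [538.06736782 -97.03664313  62.        ] S [ 544.54865252 -161.37752444   62.        ] 64.66649873864442
axis [ 555.07241532 -265.84881436   62.        ] yaw 5.752202692894792
[327 194  11  23 130] [332.44615385 204.29230769]
((332.14886474609375, 205.311767578125), (23.0106258392334, 6.745785236358643), 77.00537872314453)
sleeve [ 497.9767138  -276.80698185   97.        ] dist 58.13777228943084 dir -169.13554655613277 valve -354.8877492490276
gripcorr [ 491.23748576 -278.10041704]
stub [466.84939841 265.81624964 144.        ] shoulder est [466.08750781 261.86570871  90.        ]
[[191 191 192 192 192 192 192 192 191 192 191 192 192 193 192 192 191 193
  193 191 190 192 193 192 192 192]
 [190 192 190 191 192 191 192 192 192 190 185 184 184 187 191 192 194 192
  191 191 192 193 192 193 193 191]
 [193 192 193 192 193 193 192 183 156 136 136 136 135 135 142 166 189 194
  192 192 192 193 193 194 194 195]
 [193 193 192 193 194 189 155  82  80 106 115 115 111  95  70  46  62 146
  192 192 192 192 192 194 194 192]
 [194 194 193 192 193 163  80  19  41  57  63  72  63  45  27  12  13 130
 
[... 972 characters left out ...]
 13  11
  121 181 183 149  57  11  12  13]
 [192 192 194 192 194 192 176 117   8  13  13  13  12   8  13  14   9   7
   94 162 185 184 163 109  58  14]
 [192 193 192 192 191 194 193 153  16  19  13  14  16  15  11  14  15   9
   69 136 173 183 185 185 184 158]
 [192 193 193 193 191 164 134 108  29  15  11   8  10   7  12   8   8   7
   32  71  94 102 128 156 173 181]
 [188 175 157 118  93  94 107 102  40  13   8  12   7  13  11  13  11   9
   47  78  86  88  87  87  86  95]
 [ 94  95  95  95  94  93  98 109 110  82  64  50  38  31  28  37  51  73
   83  72  58  58  56  57  56  57]]
[218.57108843 240.61786813] [220.66545661 272.97311418] [220.5084376  270.55376779] [142.92871397 216.19763278]
```

```bash
cat >> h.py <<'E'
def go(P,yang):
    s=robot.read_state();R=s['orientation'];cur=np.degrees(np.arctan2(R[1,1],R[0,1]))
    d=R.T@(np.array(P,float)-s['tcp_pos']);t=-(yang-cur)
    print('clock',s['clock'],'tcp',s['tcp_pos'].round(1),'yang',round(cur,2),'shift',d.round(2),'turn',round((t+180)%360-180,2),'wf',s['wrist_force'].round(2),'gap',round(s['finger_gap'],1),'q',s['q'].round(1))
E
python3 - <<'E'
from h import *
print(onz('top',(326.2,185.8),55))
go((491,-279,231),-78.25)
E
```

```text
[ 555.16843416 -267.07946125   55.        ]
clock 0.8 tcp [235.4 524.6 231.4] yang 65.83 shift [-5.6218e+02 -6.2855e+02  2.7000e-01] turn 144.08 wf [0.45 0.13 0.77] gap 85.5 q [64.7 18.3 89.6  0.  72.  -1.1]
```

```bash
python3 shift.py '85 -100 -112 0 24; 85 -562 -628.5 0 144;85 -562 -628.5 0 144;85 -562 -628.5 0 144;85 -562 -628.5 0 144;85 -562 -628.5 0 144;85 -562 -628.5 0 144;85 -562 -628.5 0 144;85 -562 -628.5 0 144;85 -562 -628.5 0 144;85 -562 -628.5 0 144;85 -562 -628.5 0 144'
python3 - <<'E'
from h import *
go((491,-279,231),-78.25)
E
```

```text
clock: 2.3
tcp_pos: [463.0, -192.3, 231.5]
orientation: [[0.895, 0.447, 0.001], [0.447, -0.895, 0.0], [0.001, 0.0, -1.0]]
wrist_force: [1.5, 1.3, 0.2]
finger_gap: 85.2
grip_force: 0.0
clock 2.3 tcp [ 463.  -192.3  231.5] yang -63.48 shift [-13.66  90.02   0.56] turn 14.77 wf [1.5  1.28 0.2 ] gap 85.2 q [-23.9  11.6  98.9   0.   69.4  39.6]
```

```bash
python3 shift.py '85 -14 90 0 14.8;85 -14 90 0 14.8;85 -14 90 40 14.8;85 -14 90 80 14.8;85 -14 90 80 14.8;85 -14 90 80 14.8'
python3 - <<'E'
from h import *
go((491,-279,72),-78.25)
E
```

```text
clock: 3.05
tcp_pos: [491.8, -277.2, 152.8]
orientation: [[0.978, 0.21, 0.002], [0.21, -0.978, -0.001], [0.002, 0.002, -1.0]]
wrist_force: [-0.1, -0.4, -0.6]
finger_gap: 85.0
grip_force: 0.0
clock 3.05 tcp [ 491.8 -277.2  152.8] yang -77.87 shift [-1.34  1.48 80.76] turn 0.38 wf [-0.06 -0.42 -0.63] gap 85.0 q [-30.6  20.8  97.9   0.   61.1  47.3]
```

```bash
python3 shift.py '85 -1.3 1.5 50 0.4;85 -1.3 1.5 80.5 0.4;85 -1.3 1.5 80.5 0.4;0 -1.3 1.5 80.5 0.4;0 -1.3 1.5 80.5 0.4;0 -1.3 1.5 80.5 0.4;0 -1.3 1.5 80.5 0.4;0 -1.3 1.5 80.5 0.4'
python3 - <<'E'
from h import *
import cv2
go((491,-279,72),-78.25)
cv2.imwrite('pics/t1.png',cv2.resize(vision.capture('top')[165:225,235:365,::-1],None,fx=6,fy=6,interpolation=2))
E
```

```text
clock: 4.05
tcp_pos: [490.5, -280.1, 71.8]
orientation: [[0.979, 0.202, 0.002], [0.202, -0.979, -0.003], [0.001, 0.003, -1.0]]
wrist_force: [-0.8, -4.8, 2.9]
finger_gap: 13.2
grip_force: 57.9
clock 4.05 tcp [ 490.5 -280.1   71.8] yang -78.34 shift [ 0.7  -1.01 -0.24] turn -0.09 wf [-0.84 -4.81  2.95] gap 13.2 q [-3.080e+01  2.570e+01  1.035e+02 -1.000e-01  5.050e+01  4.760e+01]
```

View pics/t1.png

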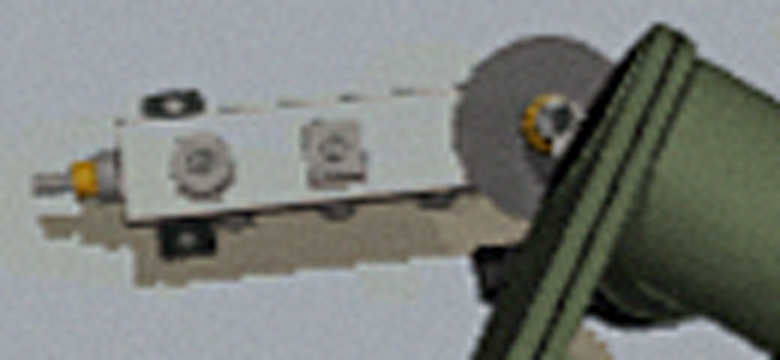

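The gripper holds the sleeve, with the gap at 13 mm. The handle reads 5.9°, so it needs a 39° arc about the valve axis.

```bash
python3 shift.py '0 0.6 9 0 -8;0 2.5 17.9 0 -16;0 5.6 26.4 0 -24;0 9.9 34.4 0 -32;0 14.6 41 0 -39.1;0 14.6 41 0 -39.1;0 14.6 41 0 -39.1'
python3 - <<'E'
from h import *
s=robot.read_state();t=s['tcp_pos']
print('valve from pos',np.degrees(np.arctan2(t[1]+266.5,t[0]-555))+180-5.75)
go(t,-39.25)
E
```

```text
clock: 4.97
tcp_pos: [513.3, -319.5, 71.8]
orientation: [[0.632, 0.775, 0.003], [0.775, -0.632, -0.007], [-0.004, 0.006, -1.0]]
wrist_force: [-2.2, -11.0, 1.2]
finger_gap: 12.9
grip_force: 58.3
valve from pos 46.06269639245281
clock 4.975 tcp [ 513.3 -319.5   71.8] yang -39.17 shift [0. 0. 0.] turn 0.08 wf [ -2.17 -11.01   1.22] gap 12.9 q [-32.9  28.6  98.1  -0.3  52.9   6.5]
```

```bash
python3 shift.py '85 14.6 41 0 -39;85 0 0 0 0;85 0 0 0 0' >/dev/null 2>&1 </dev/null & sleep 0; kill %1 2>/dev/null; true; python3 -c "
from h import *
go((513,-319,200),-39)"
```

```text
clock 4.975 tcp [ 513.3 -319.5   71.8] yang -39.17 shift [  -0.21    0.27 -128.16] turn -0.17 wf [ -2.17 -11.01   1.22] gap 12.9 q [-32.9  28.6  98.1  -0.3  52.9   6.5]
```

That command had the wrong shifts. It was stopped before it ran: the clock and pose are unchanged. Now I'll open and rise.

```bash
pgrep -f shift.py; python3 shift.py '85 0 0 0 0;85 0 0 0 0;85 0 0 0 0;85 0 0 0 0;85 0 0 -60 0;85 0 0 -120 0;85 0 0 -130 0'
python3 - <<'E'
from h import *
go((466,265,231),66)
E
```

```text
clock: 5.85
tcp_pos: [514.6, -316.7, 205.9]
orientation: [[0.632, 0.775, 0.008], [0.775, -0.632, -0.005], [0.001, 0.01, -1.0]]
wrist_force: [0.6, 0.5, -0.4]
finger_gap: 85.0
grip_force: 0.0
clock 5.85 tcp [ 514.6 -316.7  205.9] yang -39.17 shift [ 420.33 -404.87  -28.44] turn -105.17 wf [ 0.56  0.45 -0.38] gap 85.0 q [-32.7  21.6  88.4   0.   69.4   6.5]
```

```bash
python3 shift.py '85 40 -38 -15 0;85 420 -405 -15 0;85 420 -405 -15 0;85 420 -405 -15 0;85 420 -405 -15 0;85 420 -405 -15 0;85 420 -405 -15 0;85 420 -405 -15 0;85 420 -405 -15 0;85 420 -405 -15 0;85 420 -405 -15 0;85 420 -405 -15 0'
python3 - <<'E'
from h import *
go((466,265,87.5),-39.17)
cv2.imwrite('pics/t2.png',cv2.resize(vision.capture('top')[165:225,235:365,::-1],None,fx=6,fy=6,interpolation=2))
E
```

```text
clock: 7.35
tcp_pos: [463.6, 265.0, 215.1]
orientation: [[0.632, 0.775, -0.001], [0.775, -0.632, -0.001], [-0.002, -0.0, -1.0]]
wrist_force: [0.1, -0.4, 0.1]
finger_gap: 84.8
grip_force: 0.0
clock 7.35 tcp [463.6 265.  215.1] yang -39.18 shift [  1.76   1.92 127.62] turn -0.01 wf [ 0.07 -0.37  0.08] gap 84.8 q [28.5 15.3 96.4 -0.  68.4 67.7]
```

View pics/t2.png

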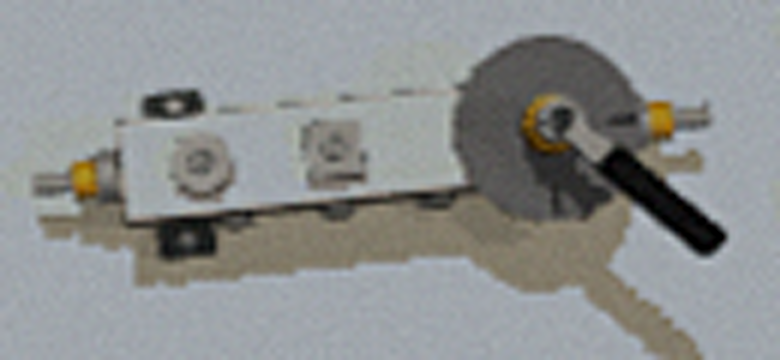

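The handle now points down and to the right, with the sleeve from about (337,193) to (354,206). I'll measure its angle.

```bash
python3 - <<'E'
from h import *
g=np.mean([vision.capture('top').astype(float) for _ in range(4)],0).mean(2)
m=np.zeros(g.shape,np.uint8);m[186:212,334:360]=(g<40)[186:212,334:360]
n,l,s,c=cv2.connectedComponentsWithStats(m);i=1+np.argmax(s[1:,4]);print(s[i],c[i])
ys,xs=np.nonzero(l==i);r=cv2.minAreaRect(np.c_[xs,ys].astype(np.float32));print(r)
v=cv2.fitLine(np.c_[xs,ys].astype(np.float32),2,0,.01,.01).ravel();print(v)
a=onz('top',v[2:]-8*v[:2],98);b=onz('top',v[2:]+8*v[:2],98);d=b-a
print('line valve',(np.degrees(np.arctan2(d[1],d[0]))+180-5.75))
P=onz('top',c[i],98);print(P,'pos valve',np.degrees(np.arctan2(P[1]+266.5,P[0]-555))+180-5.75,np.hypot(P[1]+266.5,P[0]-555))
# bar yaw from back edge
pts=[]
for x in range(258,308):
    col=g[170:195,x];k=np.argmax(np.diff(col[:0:-1])) if 0 else None
go((466,265,87.5),-39.17)
E
```

```text
[335 189  21  18 119] [344.58823529 197.88235294]
((344.8360595703125, 198.1967315673828), (23.046640396118164, 5.377549171447754), 39.80556869506836)
[  0.7771111   0.6293634 344.58823   197.88235  ]
line valve 44.32377840679703
[ 515.84212414 -310.96709857   98.        ] pos valve 42.882746381776286 59.25084047712855
clock 7.6 tcp [464.2 264.8 215.9] yang -39.27 shift [  1.3    1.29 128.4 ] turn -0.1 wf [-0.01 -0.39  1.31] gap 85.2 q [28.5 15.3 96.3 -0.  68.4 67.7]
```

```bash
python3 shift.py '85 1.6 1.9 40 0;85 1.6 1.9 80 0;85 1.6 1.9 110 0;85 1.6 1.9 127.5 0;85 1.6 1.9 127.5 0;85 1.6 1.9 127.5 0'
python3 - <<'E'
from h import *
go((466,265,87.5),-39.17)
cv2.imwrite('pics/s2.png',cv2.resize(vision.capture('side')[190:320,150:330,::-1],None,fx=4,fy=4,interpolation=2))
E
```

```text
clock: 8.35
tcp_pos: [467.2, 265.8, 89.2]
orientation: [[0.632, 0.775, 0.001], [0.775, -0.632, 0.001], [0.002, 0.001, -1.0]]
wrist_force: [0.4, -0.0, 0.4]
finger_gap: 84.8
grip_force: 0.0
clock 8.35 tcp [467.2 265.8  89.2] yang -39.22 shift [-1.41 -0.39  1.7 ] turn -0.05 wf [ 0.39 -0.01  0.43] gap 84.8 q [ 28.4  22.5 106.1   0.   51.4  67.6]
```

View pics/s2.png

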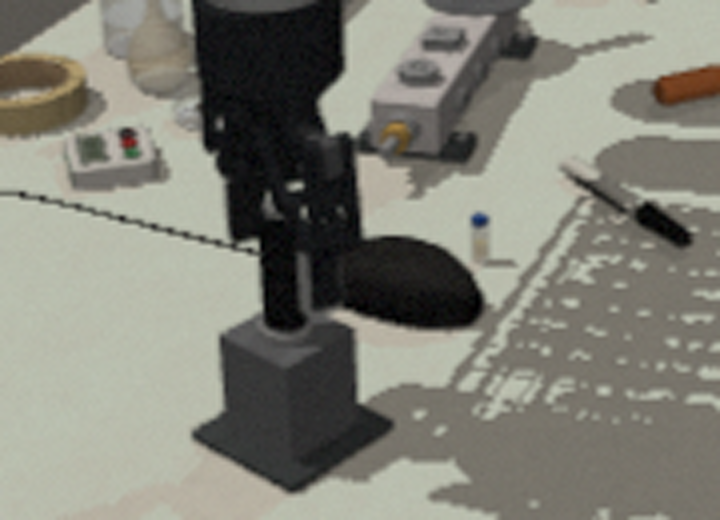

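The open fingers straddle the probe's grip above the stand, and the side view confirms the near pad at about (255,207) is the round one. Now I'll close and lift.

```bash
python3 shift.py '0 0 0 0 0;0 0 0 0 0;0 0 0 0 0;0 0 0 0 0;0 0 0 0 0;0 0 0 0 0'
python3 - <<'E'
from h import *
go((467,265.8,89.2),-39.2)
print(proj('side',[538,-97,62]))
E
python3 shift.py '0 0 0 -20 0;0 0 0 -60 0;0 0 0 -90 0;0 0 0 -110 0;0 0 0 -110 0;0 0 0 -110 0'
python3 - <<'E'
from h import *
s=robot.read_state();print(s['tcp_pos'],s['orientation'][:,2])
sd=np.mean([vision.capture('side').astype(float) for _ in range(3)],0)
x0,y0=[int(v)-60 for v in proj('side',s['tcp_pos']-[0,0,10])]
c=cv2.resize(sd[y0:y0+120,x0:x0+120,::-1].astype(np.uint8),None,fx=5,fy=5,interpolation=2)
p=cv2.resize(sd[190:225,235:285,::-1].astype(np.uint8),None,fx=4,fy=4,interpolation=2)
o=np.zeros((600,800,3),np.uint8);o[:,:600]=c;o[:140,600:]=p
print(x0,y0);cv2.imwrite('pics/s3.png',o)
E
```

```text
clock: 9.15
tcp_pos: [466.7, 265.9, 88.6]
orientation: [[0.632, 0.775, 0.001], [0.775, -0.632, 0.0], [0.001, 0.0, -1.0]]
wrist_force: [0.3, -1.8, 3.4]
finger_gap: 22.5
grip_force: 58.5
clock 9.15 tcp [466.7 265.9  88.6] yang -39.18 shift [ 0.13  0.34 -0.58] turn 0.02 wf [ 0.27 -1.8   3.43] gap 22.5 q [ 28.5  22.5 106.1  -0.   51.3  67.6]
[253.62508262 206.55341005]
clock: 9.9
tcp_pos: [465.7, 265.5, 196.9]
orientation: [[0.632, 0.775, -0.002], [0.775, -0.632, -0.001], [-0.002, -0.001, -1.0]]
wrist_force: [1.5, -1.0, -1.7]
finger_gap: 22.4
grip_force: 59.1
[465.67747063 265.48372823 196.91927985] [-0.00227604 -0.00104446 -0.99999686]
157 161
```

View pics/s3.png

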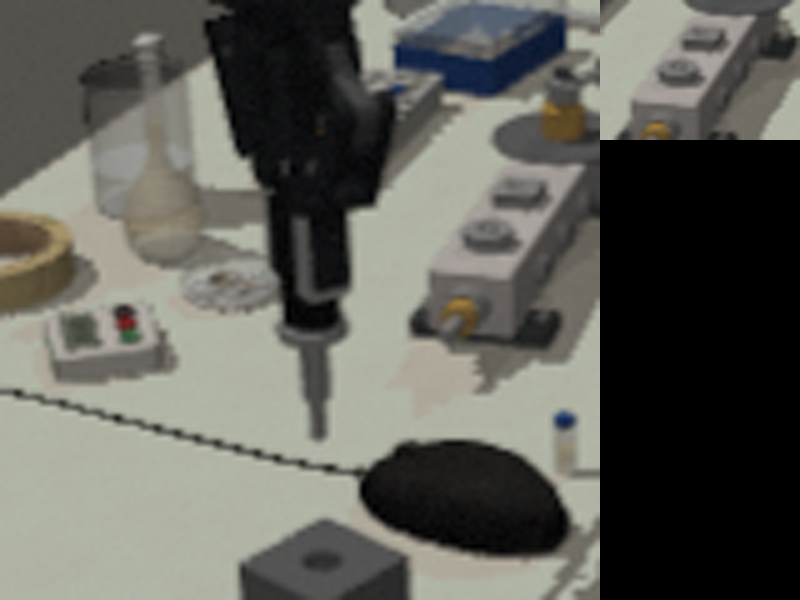

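```bash
python3 - <<'E'
from h import *
s=robot.read_state();t=s['tcp_pos'];print(proj('side',t-[0,0,72.6]),'obs 220.6 248.4', proj('side',t-[0,0,22.6]))
go((538,-97,197),-39.18)
E
```

```text
[219.58898653 248.95202354] obs 220.6 248.4 [218.21273952 227.47353327]
clock 10.05 tcp [465.9 265.5 197. ] yang -39.18 shift [-2.3543e+02  2.8497e+02  2.3000e-01] turn -0.0 wf [ 0.55 -0.15 -1.9 ] gap 22.7 q [28.4 16.3 97.7  0.  66.1 67.6]
```

```bash
python3 shift.py '0 -25 30 0 0;0 -60 72.6 0 0;0 -95 115 0 0;0 -130 157 0 0;0 -165 200 0 0;0 -200 242 0 0;0 -225 272 0 0;0 -235.4 285 0 0;0 -235.4 285 0 0;0 -235.4 285 25 0;0 -235.4 285 45 0;0 -235.4 285 45 0'
python3 - <<'E'
from h import *
go((538,-97,144),-39.18)
sd=np.mean([vision.capture('side').astype(float) for _ in range(4)],0)
t=robot.read_state()['tcp_pos'];print(proj('side',t-[0,0,72.6]),proj('side',[538,-97,62]))
c=cv2.resize(sd[160:230,220:300,::-1].astype(np.uint8),None,fx=8,fy=8,interpolation=2)
tp=vision.capture('top')
cv2.imwrite('pics/s4.png',c)
E
```

```text
clock: 11.55
tcp_pos: [537.2, -94.8, 151.8]
orientation: [[0.63, 0.776, -0.004], [0.776, -0.63, 0.002], [-0.002, -0.004, -1.0]]
wrist_force: [-0.6, -0.3, -1.3]
finger_gap: 22.5
grip_force: 59.2
clock 11.55 tcp [537.2 -94.8 151.8] yang -39.08 shift [-1.18  2.03  7.82] turn 0.1 wf [-0.6  -0.29 -1.31] gap 22.5 q [-11.2  19.4 100.2   0.   60.6  27.8]
[252.87570134 200.20654068] [253.62508262 206.55341005]
```

View pics/s4.png

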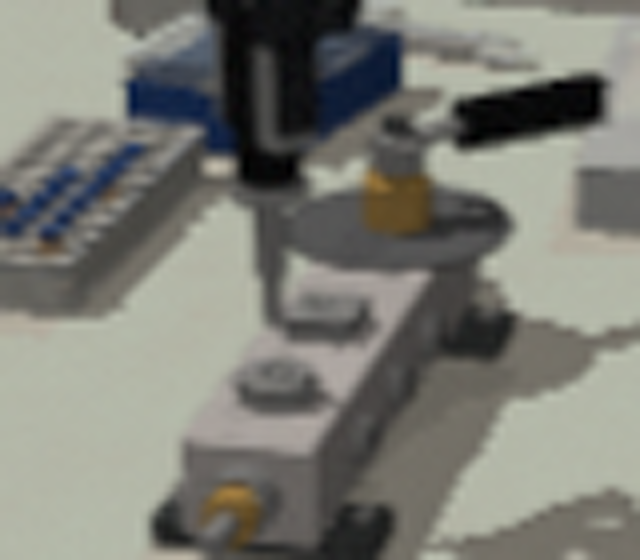

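Valve, pads and tip are all visible here: the tip is at about (254,200), just above the round pad's centre at about (254.4,206.7). The lateral correction is about 2 mm, and then I'll descend.

```bash
python3 shift.py '0 -1.2 2 6 0;0 -1.2 2 13 0;0 -1.2 2 13 0;0 -1.2 2 13 0;0 -1.2 2 13 0;0 -1.2 2 13 0'
python3 - <<'E'
from h import *
go((538,-97,128.6),-39.18)
f=[]
for _ in range(6):
    sd=vision.capture('side');s=robot.read_state();f.append(np.r_[s['tcp_pos'],s['wrist_force']])
print(np.mean(f,0).round(2),np.std(f,0).round(2))
E
```

```text
clock: 12.55
tcp_pos: [539.5, -98.9, 140.4]
orientation: [[0.632, 0.775, 0.0], [0.775, -0.632, 0.0], [0.0, 0.0, -1.0]]
wrist_force: [0.3, -0.3, -2.5]
finger_gap: 22.6
grip_force: 59.2
clock 12.55 tcp [539.5 -98.9 140.4] yang -39.19 shift [ 0.51 -2.41 11.84] turn -0.01 wf [ 0.31 -0.26 -2.5 ] gap 22.6 q [-11.6  20.2 100.9   0.   58.9  27.6]
[ 5.3948e+02 -9.8880e+01  1.4037e+02  2.6000e-01 -1.2000e-01 -1.4100e+00] [0.02 0.01 0.03 0.42 0.3  0.21]
```

```bash
python3 shift.py '0 0.4 -2.2 0 0;0 0.4 -2.2 0 0;0 0.4 -2.2 3 0;0 0.4 -2.2 5 0;0 0.4 -2.2 7 0;0 0.4 -2.2 9 0;0 0.4 -2.2 9 0;0 0.4 -2.2 9 0'
python3 - <<'E'
from h import *
f=[]
for _ in range(8):
    sd=vision.capture('side');s=robot.read_state();f.append(np.r_[s['tcp_pos'],s['wrist_force']])
print(np.mean(f,0).round(2),np.std(f,0).round(2),s['clock'])
t=s['tcp_pos'];print(proj('side',[538,-97,62]),proj('side',[t[0],t[1],62]))
E
```

```text
clock: 13.85
tcp_pos: [538.0, -97.2, 131.5]
orientation: [[0.632, 0.775, 0.0], [0.775, -0.632, 0.0], [0.0, 0.0, -1.0]]
wrist_force: [-0.5, 0.4, 1.7]
finger_gap: 22.8
grip_force: 59.5
[ 5.3803e+02 -9.7190e+01  1.3141e+02 -7.3000e-01 -3.0000e-02  1.1500e+00] [0.01 0.01 0.05 0.65 0.45 0.55] 14.25
[253.62508262 206.55341005] [253.64501361 206.52763576]
```

The force has risen by 2.6 N, meaning about 3.1 mm of travel, which agrees with the geometry (3.2 mm). I'll go 2.85 mm further.

```bash
python3 shift.py '0 0 0 1.5 0;0 0 0 2.85 0;0 0 0 2.85 0;0 0 0 2.85 0;0 0 0 2.85 0'
python3 - <<'E'
from h import *
f=[];I=[];J=[]
for _ in range(10):
    I.append(vision.capture('side').astype(float));J.append(vision.capture('top').astype(float));s=robot.read_state();f.append(np.r_[s['tcp_pos'],s['wrist_force']])
print(np.mean(f,0).round(2),np.std(f,0).round(2),s['clock'])
a=cv2.resize(np.mean(I,0)[175:225,225:300,::-1].astype(np.uint8),None,fx=10,fy=10,interpolation=2)
b=cv2.resize(np.mean(J,0)[165:225,235:365,::-1].astype(np.uint8),None,fx=.75*1,fy=.75,interpolation=2)
a=np.vstack([a,np.zeros((98,750,3),np.uint8)]);b=cv2.resize(np.mean(J,0)[177:217,305:365,::-1].astype(np.uint8),(147,98));a[500:,:147]=b
cv2.imwrite('pics/s5.png',a)
E
```

```text
clock: 14.88
tcp_pos: [538.1, -97.2, 128.6]
orientation: [[0.632, 0.775, 0.0], [0.775, -0.632, 0.0], [0.0, 0.0, -1.0]]
wrist_force: [-1.3, 0.3, 2.4]
finger_gap: 22.8
grip_force: 59.6
[ 5.3803e+02 -9.7190e+01  1.2846e+02 -6.1000e-01  3.2000e-01  2.3200e+00] [0.01 0.01 0.02 0.27 0.55 0.33] 15.875
```

View pics/s5.png

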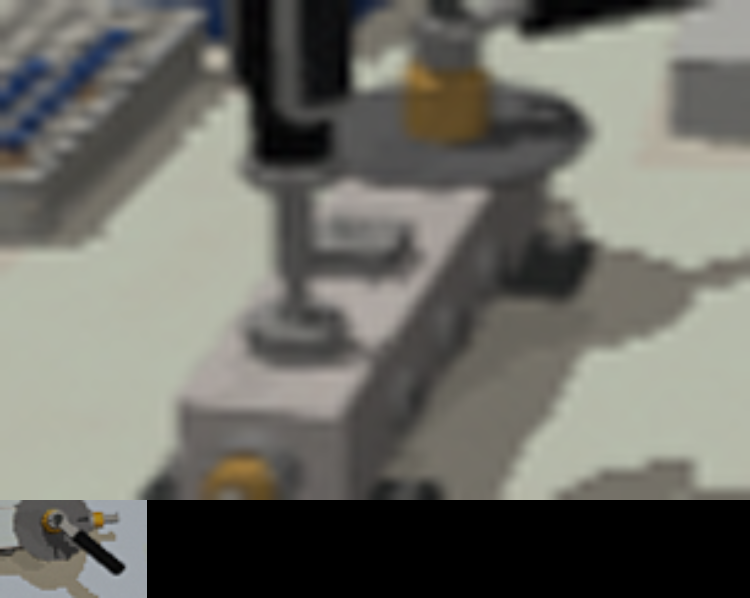

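The tip sits at the centre of the round pad, at about (254.6,206.7), with the probe upright and the valve still half open. The force has risen by about 3.7 N, and geometry puts the tip 6.1 mm in. I'm handing it in.

```bash
python3 -c "
from rig import robot, vision
print(robot.close_job())"
```

```text
the job is handed in; nothing more can be done
None
```

The job is handed in at about 16 s: the valve measured about 44° (half open is 45°), and the probe is held upright on the centre of the round pad with its tip about 6 mm in, pressing with about 4 N.

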